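# Find the painter's free compartment and tip its lid open

## Robot

A 6-joint arm with a two-finger parallel gripper is mounted at the origin on the work surface. World frame = base frame: x ahead of the robot, y to its left, z up, the work surface at z = 0. Lengths are in m, angles in degrees, forces in N, time in s.
With the tool pointing down it reaches from about 0.3 to 0.75 m from the base axis. Payload 8.5 kg.
Tool frame: the origin (TCP) lies midway between the tips of the shut fingers; the grasp point (between the pads) lies 19 mm behind it (env.tcp_to_grasp is the z of the grasp point in the tool frame, in m); z points along the fingers, y is the line along which they close (so a half turn about z gives the same grasp; the last joint's range is limited). The gripper opens to 85 mm and grips with 20 to 120 N. Pads are 22 mm wide; open, the fingers measure 114 mm over their backs; the gripper's body (76 mm by 85 mm) begins 54 mm behind the grasp point. The pads swing forward as they close: fully open they stand 13 mm farther back than shut.
Start: joints at [53.554, 21.807, 74.336, -0, 83.858, -12.336], TCP at [0.225, 0.502, 0.231] pointing down, gripper open.
Joint ranges: [-178.18, 178.18], [-50.72, 133.34], [12.68, 142.11], [-81.47, 261.47], [9.98, 163.14], [-165.26, 165.26]. Speed limits (degrees/s): [136.94, 136.94, 180, 180, 180, 180].

## Interface

Orientations are given as a 3x3 rotation matrix whose columns are the frame's x, y, z axes.
In Python, from rig import env, imaging, job, models gives the robot as it stands. The module is installed in compiled form; this text tells all that it offers.
- The arm moves only by the tool jog_arm, never from a script. Its argument "plan" is text: rows parted by semicolons, each of 7 numbers parted by spaces: the turn, a rotation vector about the tool's x, y, z in degrees, then the shift along the tool's x, y, z in cm, then the closure in counts, from 0 (fully open) to 255 (shut). In form: rx ry rz x y z claw; .... A call has 1 to 10 rows; each row shifts and turns the commanded pose from where the row before left it, along the tool's axes as they then stand; what a row does not reach is not made up. A row lasts 1/12 s, in which the tool goes at most 41.7 mm and 7.16 degrees, less where a joint would pass 70% of its speed; a pose out of reach is approached as far as the arm can. A call with a gripper value outside its range is refused whole. The fingers move at their own pace and stop on an object; "grip_force" is the grip in N (left out, the last holds). Time passes only in rows, so rows that do not move let the fingers close. It gives the time, the measured TCP pose, the force, the opening and the grip force at its end, in the units of the state.
- env.observe(): the state, without advancing time (a new reading comes with each control period).
- imaging.get_image(name): name is "scene" or "top" or "wrist"; returns a dict with "pixels" (480x640x3 uint8, red, green, blue), "depth" (480x640 float32, m along the optical axis (not along the pixel's ray), 0 where there is no reading), "fov_y" (degrees; the focal length in pixels is half the picture's height over the tangent of half this angle, whatever the lens; pixels are square), "cx", "cy" (the principal point, pixels), "world_from_camera" (4x4, takes a point from camera to world coordinates). Camera axes: x right, y down, z forward; pixel columns grow to the right and rows downward; lengths in m; the calibration is good to about 2 mm. A picture is of the moment at which its call begins.
- job.close_job(): hands the job in; it is judged then, once.
Trained networks look in the newest picture that a camera, given by its name, has taken for a name from the list of things; names that differ only in an ending like _2 or _b are one class to them, and where a whole thing is asked for, a point or a joint stands for the part that bears it (a point fixed in the world has none). Each returns a list of dicts, best first, with "confidence" (0 to 1); they miss things now and then, are a little off and sometimes report something else, mostly with a low value. They report only what shows in the picture. A call takes as long as a camera call.
- models.outline_of(camera, query): "region" (480x640 bool, what is visible of it) and "bbox" ([centre column, centre row, width, height] in pixels, round what is visible of it).
- models.tip_of(camera, query): "at" ([column, row] in pixels: a listed point, or the origin of a listed thing).
The state is a dict: "time_s": time; "q": joint angles; "qvel": joint speeds; "joint_efforts": joint torques, N m; "position": TCP position; "tool_rot": TCP orientation; "ft_force": force on the tool from outside, world axes, zero at the start; "wrist_torque": the same for the moment, N m; "grip_width": finger opening in m; "gripper_force": force on a finger pad.
Only numpy, scipy, OpenCV 4.12 (cv2) and the standard library are available. Lean on these libraries where they do the work, as an engineer would, in place of code of your own. Each camera call takes 0.05 s, during which the arm holds its last target. There are 200 camera calls.

## Task

Of the four identical lids on the painter's chest only one covers an empty compartment: press the lids at their inlaid discs with the fingertips, one after another, until you find the one that rocks. Press that one in so that its far end rises, then push the raised end towards the robot until the lid stands upright, leave it standing open and come clear. Nothing is to be picked up: do not lift or shove the chest, and leave the things around and on it where they are.

Things in the scene. Friction and masses are not known exactly. Their poses are not given: they have to be found in the camera images.
- chest: low pale wooden painter's chest, loose on the table, about 4.9 kg in all, 142 deep (its x) x 407 long (its y) x 80 mm high, four lids flush in its top. Origin: on the underside below the middle of the row of lids; x points away from the robot, y along the row. It spans y = -172 to +235; from +173 on it is a solid deck. Three wells are packed full, one is all but empty; which one varies and is hidden
- lid_1 (a joint): tilt of the first lid (chest y = +127.5), dark wood, 120 (x) x 77 (y) x 8 mm. Pivot line along chest y at chest x = -12, 76 mm up, 50 from its near end (robot side), 70 from its far end. 0 = shut; grows as the near end dips in and the far end rises; 1.57 rad = upright, stop at 1.6. Over a packed well it gives at most 3 mm; free, 2 to 5 N on the disc tips it, with 55 mm of room below, and friction keeps it where left
- lid_1_press (a point): point on the top face of lid 1: centre of its pale inlaid disc (diameter 14 mm), 32 mm from the pivot line towards the near end, 18 from that end; 80 mm above the table when shut; moves with the lid
- lid_1_far (a point): middle of the upper edge of lid 1's far end, 70 mm from the pivot line, 102 beyond the disc; moves with the lid; 70 mm above the pivot when the lid is upright. It travels on an arc; the edge grips the fingers (friction), so a level push against it jams at tilts under about 1 rad: push up and over along the arc, or press the near end deeper first
- lid_2 (a joint): tilt of the second lid (chest y = +42.5), dark wood, 120 (x) x 77 (y) x 8 mm. Pivot line along chest y at chest x = -12, 76 mm up, 50 from its near end (robot side), 70 from its far end. 0 = shut; grows as the near end dips in and the far end rises; 1.57 rad = upright, stop at 1.6. Over a packed well it gives at most 3 mm; free, 2 to 5 N on the disc tips it, with 55 mm of room below, and friction keeps it where left
- lid_2_press (a point): point on the top face of lid 2: centre of its pale inlaid disc (diameter 14 mm), 32 mm from the pivot line towards the near end, 18 from that end; 80 mm above the table when shut; moves with the lid
- lid_2_far (a point): middle of the upper edge of lid 2's far end, 70 mm from the pivot line, 102 beyond the disc; moves with the lid; 70 mm above the pivot when the lid is upright. It travels on an arc; the edge grips the fingers (friction), so a level push against it jams at tilts under about 1 rad: push up and over along the arc, or press the near end deeper first
- lid_3 (a joint): tilt of the third lid (chest y = -42.5), dark wood, 120 (x) x 77 (y) x 8 mm. Pivot line along chest y at chest x = -12, 76 mm up, 50 from its near end (robot side), 70 from its far end. 0 = shut; grows as the near end dips in and the far end rises; 1.57 rad = upright, stop at 1.6. Over a packed well it gives at most 3 mm; free, 2 to 5 N on the disc tips it, with 55 mm of room below, and friction keeps it where left
- lid_3_press (a point): point on the top face of lid 3: centre of its pale inlaid disc (diameter 14 mm), 32 mm from the pivot line towards the near end, 18 from that end; 80 mm above the table when shut; moves with the lid
- lid_3_far (a point): middle of the upper edge of lid 3's far end, 70 mm from the pivot line, 102 beyond the disc; moves with the lid; 70 mm above the pivot when the lid is upright. It travels on an arc; the edge grips the fingers (friction), so a level push against it jams at tilts under about 1 rad: push up and over along the arc, or press the near end deeper first
- lid_4 (a joint): tilt of the fourth lid (chest y = -127.5), dark wood, 120 (x) x 77 (y) x 8 mm. Pivot line along chest y at chest x = -12, 76 mm up, 50 from its near end (robot side), 70 from its far end. 0 = shut; grows as the near end dips in and the far end rises; 1.57 rad = upright, stop at 1.6. Over a packed well it gives at most 3 mm; free, 2 to 5 N on the disc tips it, with 55 mm of room below, and friction keeps it where left
- lid_4_press (a point): point on the top face of lid 4: centre of its pale inlaid disc (diameter 14 mm), 32 mm from the pivot line towards the near end, 18 from that end; 80 mm above the table when shut; moves with the lid
- lid_4_far (a point): middle of the upper edge of lid 4's far end, 70 mm from the pivot line, 102 beyond the disc; moves with the lid; 70 mm above the pivot when the lid is upright. It travels on an arc; the edge grips the fingers (friction), so a level push against it jams at tilts under about 1 rad: push up and over along the arc, or press the near end deeper first
- tin: low round aluminium tin, diameter 40, height 26, standing on the solid deck at the chest's +y end; origin: centre of its underside (mm)
- jar: small glass jar with a steel cap, diameter 56, height 75, on the table beyond the chest; origin: centre of its underside (mm)
- can: steel can with a paper band, diameter 70, height 90, on the table beyond the chest; origin: centre of its underside (mm)
- brush: flat paint brush lying on the table on the robot's side of the chest, about 190 long, 40 wide, 12 high; origin: on its underside about the middle, its x axis runs to the bristles (mm)
- palette_knife: palette knife lying on the table on the robot's side of the chest, about 185 long, 22 wide, 14 high; origin: on its underside about the middle (mm)
- brush_pot: terracotta pot of diameter 68 holding three upright brushes, 151 high in all, on the table off the chest's -y end; origin: centre of its underside (mm)
- sanding_block: cork sanding block 70 x 110 x 28 high on the table off the chest's +y end; origin: centre of its underside (mm)

How it is judged:
By the outcome, as a careful person would: the job done as asked, in the order asked, and still so for the second after the job is handed in, with the robot touching nothing.
It also fails if it takes over 58 s, if anything falls off the work surface, if the arm or the gripper's body presses on something with over 40 N, if the wrist force passes 120 N, or if a joint passes its speed limit or range.

## Working session

There is one attempt and no reset: what is moved stays moved. The work goes in short steps, Python scripts to look and compute and a tool call to move; the robot and the scene stay as the last step left them, time stands still between calls to the robot, and variables do not carry over. Pictures are saved under pics/ and viewed, at most 10 in all, crops included, and the job is handed in when it is done.

Besides the shell and the picture viewer there is one more tool, called after "Request:" as name(argument=value, ...), one argument or row to a line, values as JSON. jog_arm: Moves the arm, as the interface text tells. Its arguments: {"type":"object","properties":{"plan":{"type":"string"},"grip_force":{"type":"number"}},"required":["plan"]}

```bash
mkdir -p pics
cat > h.py <<'E'
import numpy as np, cv2
from rig import env, imaging, job, models
def world(im,u,v,d=None):
    f=240/np.tan(np.radians(im["fov_y"]/2)); 
    if d is None:
        p=im["depth"][int(v)-1:int(v)+2,int(u)-1:int(u)+2]; p=p[p>0]; d=np.median(p) if len(p) else np.nan
    return (im["world_from_camera"]@np.array([(u-im["cx"])/f*d,(v-im["cy"])/f*d,d,1]))[:3]
def save(im,n): cv2.imwrite(f"pics/{n}.png",cv2.cvtColor(im["pixels"],cv2.COLOR_RGB2BGR))
E
python3 - <<'E'
from h import *
np.set_printoptions(precision=4,suppress=True)
for c in("top","scene"):
    im=imaging.get_image(c); save(im,c+"0")
    for q in("lid_1_press","lid_1_far","tin","jar","can","brush","palette_knife","brush_pot","sanding_block","chest"):
        for r in models.tip_of(c,q)[:5]:
            u,v=r["at"]; print(c,q,round(r["confidence"],2),int(u),int(v),world(im,u,v))
s=env.observe(); print(s["tool_rot"],s["position"],s["time_s"],s["grip_width"])
E
```

```text
top lid_1_press 0.95 262 264 [0.5351 0.1598 0.0808]
top lid_1_far 0.9 279 210 [0.6412 0.1322 0.0769]
top tin 0.79 227 237 [0.5811 0.2233 0.1063]
top jar 0.7 398 280 [ 0.5105 -0.0997  0.0813]
top jar 0.59 397 193 [ 0.6804 -0.097   0.0719]
top can 0.84 327 185 [0.6882 0.0402 0.0903]
top brush 0.81 292 315 [0.4365 0.1062 0.0116]
top palette_knife 0.64 383 326 [ 0.4194 -0.0809  0.0053]
top palette_knife 0.21 396 190 [ 0.6857 -0.0948  0.0747]
top brush_pot 0.79 464 278 [ 0.5173 -0.2217  0.0843]
top brush_pot 0.46 397 282 [ 0.5062 -0.0966  0.0796]
top sanding_block 0.75 181 220 [0.6253 0.3396 0.0294]
top chest 0.7 334 254 [0.5567 0.0236 0.0803]
scene lid_1_press 0.68 335 220 [0.5472 0.1491 0.0801]
scene lid_1_far 0.85 365 231 [0.6337 0.1418 0.0797]
scene tin 0.45 360 207 [0.586  0.2111 0.0999]
scene jar 0.91 344 322 [ 0.7166 -0.1273  0.0302]
scene can 0.9 378 289 [0.7284 0.0195 0.021 ]
scene brush 0.72 302 282 [ 0.6055 -0.1112  0.0808]
scene brush 0.6 288 248 [ 0.5094 -0.015   0.0798]
scene brush 0.46 290 242 [0.5026 0.0069 0.0815]
scene palette_knife 0.79 239 277 [ 0.4144 -0.0836  0.0033]
scene brush_pot 0.71 334 216 [0.5358 0.1661 0.0792]
scene brush_pot 0.68 237 334 [ 0.5532 -0.2757  0.0384]
scene sanding_block 0.62 396 220 [0.6479 0.3127 0.0272]
scene chest 0.94 317 274 [ 0.6206 -0.0707  0.0807]
[[-0.9127  0.4085 -0.    ]
 [ 0.4085  0.9127 -0.    ]
 [ 0.     -0.     -1.    ]] [0.2247 0.502  0.2313] 1.1 0.08538939914204692
```

View pics/top0.png

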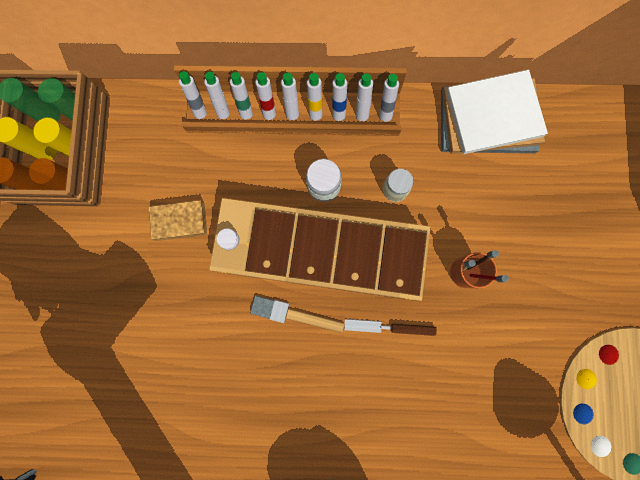

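View pics/scene0.png

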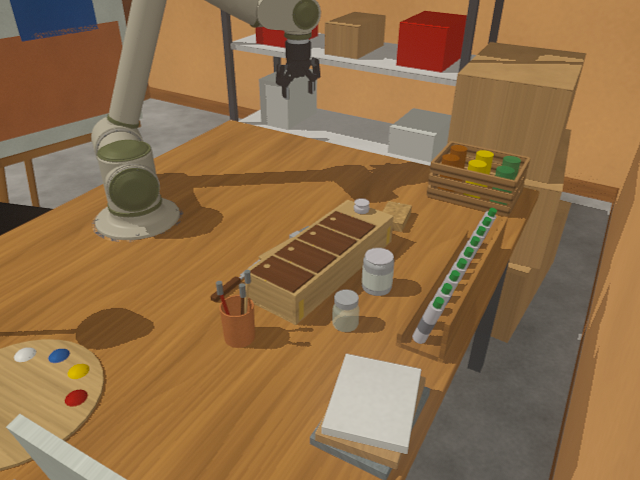

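Top view: discs at about (267,264), (311,270), (355,276), (400,283); tin on deck (227,239), can (324,179) and jar (398,185) beyond, brush pot (480,270). I refine the discs by colour and fit the chest pose.

Run:
```python
from h import *
np.set_printoptions(precision=4,suppress=True)
im=imaging.get_image("top"); g=im["pixels"].astype(float)
P=[]
for u,v in((267,264),(311,270),(355,276),(400,283)):
    w=g[v-6:v+7,u-6:u+7].sum(2); w=np.clip(w-w.max()*.55,0,None); yy,xx=np.mgrid[v-6:v+7,u-6:u+7]
    a=(w*xx).sum()/w.sum(); b=(w*yy).sum()/w.sum(); p=world(im,a,b); P.append(p); print(a,b,p)
P=np.array(P)[:,:2]; L=np.array([(-.044,y) for y in(.1275,.0425,-.0425,-.1275)])
A=L-L.mean(0);B=P-P.mean(0); H=A.T@B; th=np.arctan2(H[0,1]-H[1,0],H[0,0]+H[1,1])
R=np.array([[np.cos(th),-np.sin(th)],[np.sin(th),np.cos(th)]]); o=P.mean(0)-R@L.mean(0)
print("th",np.degrees(th),"o",o); Q=L@R.T+o;print("fit",Q,P-Q)
print("pivot",[(R@(-.012,y)+o) for y in L[:,1]]);print("far",[(R@(.058,y)+o) for y in L[:,1]])
for n,u,v in(("can",324,175),("jar",399,182),("tin",227,239)):
    w=world(im,u,v); print(n,w,R.T@(w[:2]-o))
```

```text
266.2903536093807 263.57296628801754 [0.5362 0.1527 0.0808]
310.2857913946435 269.7689045391456 [0.5264 0.0683 0.0808]
354.64011762497654 276.05064756303574 [ 0.5165 -0.0161  0.0817]
399.3361087552697 282.48154911877776 [ 0.5065 -0.1007  0.0803]
th -6.700675363048486 o [0.5651 0.0209]
fit [[ 0.5363  0.1527]
 [ 0.5264  0.0683]
 [ 0.5164 -0.0162]
 [ 0.5065 -0.1006]] [[-0.      0.0001]
 [ 0.0001  0.    ]
 [ 0.      0.    ]
 [-0.0001 -0.0001]]
pivot [array([0.5681, 0.1489]), array([0.5581, 0.0645]), array([ 0.5482, -0.0199]), array([ 0.5383, -0.1043])]
far [array([0.6376, 0.1408]), array([0.6277, 0.0564]), array([ 0.6177, -0.0281]), array([ 0.6078, -0.1125])]
can [0.7093 0.0465 0.0912] [0.1402 0.0422]
jar [ 0.7025 -0.1002  0.075 ] [ 0.1506 -0.1042]
tin [0.5787 0.2244 0.1063] [-0.0103  0.2037]
```

Request:
jog_arm(
  plan="0 0 -5.8 0 0 0 255; 0 0 -5.8 0 0 0 255; 0 0 -5.8 0 0 0 255; 0 0 0 -2.5 -2.2 0 255; 0 0 0 -2.5 -2.2 0 255; 0 0 0 -2.5 -2.2 0 255; 0 0 0 -2.5 -2.2 0 255; 0 0 0 -2.5 -2.2 0 255; 0 0 0 -2.5 -2.2 0 255; 0 0 0 -2.5 -2.2 0 255",
)

```text
time_s: 1.98
position: [0.3813, 0.3273, 0.2315]
tool_rot: [[-0.993, 0.117, 0.0], [0.117, 0.993, 0.0], [-0.0, 0.0, -1.0]]
ft_force: [0.9, 0.8, -0.2]
grip_width: -0.0001
gripper_force: 0.0
```

Request:
jog_arm(
  plan="0 0 0 -2.5 -2.2 0 255; 0 0 0 -2.5 -2.2 0 255; 0 0 0 -2.5 -2.2 0 255; 0 0 0 -2.5 -2.2 0 255; 0 0 0 -2.5 -2.2 0 255; 0 0 0 -2.5 -2.2 0 255; 0 0 0 -2.5 -2.2 2 255; 0 0 0 0 0 3 255; 0 0 0 0 0 3 255; 0 0 0 0 0 3 255",
)

```text
time_s: 2.82
position: [0.5366, 0.1546, 0.1201]
tool_rot: [[-0.993, 0.118, 0.001], [0.118, 0.993, 0.0], [-0.001, 0.0, -1.0]]
ft_force: [0.6, -0.9, 0.1]
grip_width: 0.0002
gripper_force: 0.0
```

Request:
jog_arm(
  plan="0 0 0 0 -0.1 2.0 255; 0 0 0 0 0 1.3 255; 0 0 0 0 0 0 255; 0 0 0 0 0 0.2 255; 0 0 0 0 0 0.2 255; 0 0 0 0 0 0.2 255; 0 0 0 0 0 0 255",
)

```text
time_s: 3.4
position: [0.5364, 0.1543, 0.0828]
tool_rot: [[-0.993, 0.117, 0.001], [0.117, 0.993, 0.0], [-0.001, 0.0, -1.0]]
ft_force: [0.5, -0.4, -0.1]
grip_width: -0.0001
gripper_force: 0.0
```

Request:
jog_arm(
  plan="0 0 0 0 0 0.2 255; 0 0 0 0 0 0.2 255; 0 0 0 0 0 0 255",
)

```text
time_s: 3.65
position: [0.5364, 0.1543, 0.0792]
tool_rot: [[-0.993, 0.117, 0.001], [0.117, 0.993, 0.0], [-0.001, 0.0, -1.0]]
ft_force: [-1.1, 0.3, 5.3]
grip_width: 0.0001
gripper_force: 2.8
```

Request:
jog_arm(
  plan="0 0 0 0 0 0.2 255; 0 0 0 0 0 0 255",
)

```text
time_s: 3.82
position: [0.5365, 0.1543, 0.079]
tool_rot: [[-0.993, 0.117, 0.003], [0.117, 0.993, -0.0], [-0.003, 0.0, -1.0]]
ft_force: [-7.1, -1.1, 22.6]
grip_width: -0.0001
gripper_force: 11.5
```

Request:
jog_arm(
  plan="0 0 0 0 0 -1.3 255; 0 0 0 0 0 -1.3 255; 0 0 0 0 -2.9 0 255; 0 0 0 0 -2.9 0 255; 0 0 0 0 -2.9 0 255; 0 0 0 0 0 1.0 255; 0 0 0 0 0 1.0 255; 0 0 0 0 0 0 255; 0 0 0 0 0 0.2 255; 0 0 0 0 0 0 255",
)

```text
time_s: 4.65
position: [0.526, 0.0685, 0.0801]
tool_rot: [[-0.993, 0.116, -0.0], [0.116, 0.993, 0.0], [0.0, -0.0, -1.0]]
ft_force: [0.3, 0.7, 0.6]
grip_width: 0.0
gripper_force: 0.0
```

Request:
jog_arm(
  plan="0 0 0 0 0 0.2 255; 0 0 0 0 0 0.2 255; 0 0 0 0 0 0 255",
)

```text
time_s: 4.9
position: [0.5259, 0.0683, 0.0763]
tool_rot: [[-0.993, 0.116, 0.0], [0.116, 0.993, 0.0], [-0.0, 0.0, -1.0]]
ft_force: [0.3, 0.3, 0.7]
grip_width: 0.0002
gripper_force: 0.6
```

Request:
jog_arm(
  plan="0 0 0 0 0 0.2 255; 0 0 0 0 0 0.2 255; 0 0 0 0 0 0 255",
)

```text
time_s: 5.15
position: [0.5262, 0.0679, 0.0721]
tool_rot: [[-0.993, 0.117, 0.0], [0.117, 0.993, 0.0], [-0.0, 0.0, -1.0]]
ft_force: [-0.2, 0.3, 1.2]
grip_width: 0.0001
gripper_force: 0.6
```

Request:
jog_arm(
  plan="0 0 0 0 0 0.4 255; 0 0 0 0 0 0.4 255; 0 0 0 0 0 0.4 255; 0 0 0 0 0 0 255",
)

```text
time_s: 5.48
position: [0.5255, 0.0677, 0.0593]
tool_rot: [[-0.993, 0.117, -0.002], [0.117, 0.993, -0.0], [0.002, -0.0, -1.0]]
ft_force: [0.0, -0.5, -0.3]
grip_width: -0.0002
gripper_force: 0.0
```

Request:
jog_arm(
  plan="0 0 0 0 0 0.4 255; 0 0 0 0 0 0.4 255; 0 0 0 0 0 0.2 255; 0 0 0 0 0 0 255",
)

```text
time_s: 5.82
position: [0.5256, 0.0678, 0.0496]
tool_rot: [[-0.993, 0.117, -0.001], [0.117, 0.993, 0.0], [0.001, -0.0, -1.0]]
ft_force: [0.3, 0.2, -0.3]
grip_width: 0.0003
gripper_force: 0.0
```

Run:
```python
from h import *
im=imaging.get_image("scene"); g=im["pixels"][170:350,200:440]
cv2.imwrite("pics/s1.png",cv2.cvtColor(cv2.resize(g,(800,600),interpolation=cv2.INTER_CUBIC),cv2.COLOR_RGB2BGR))
```

```text
(no output)
```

View pics/s1.png

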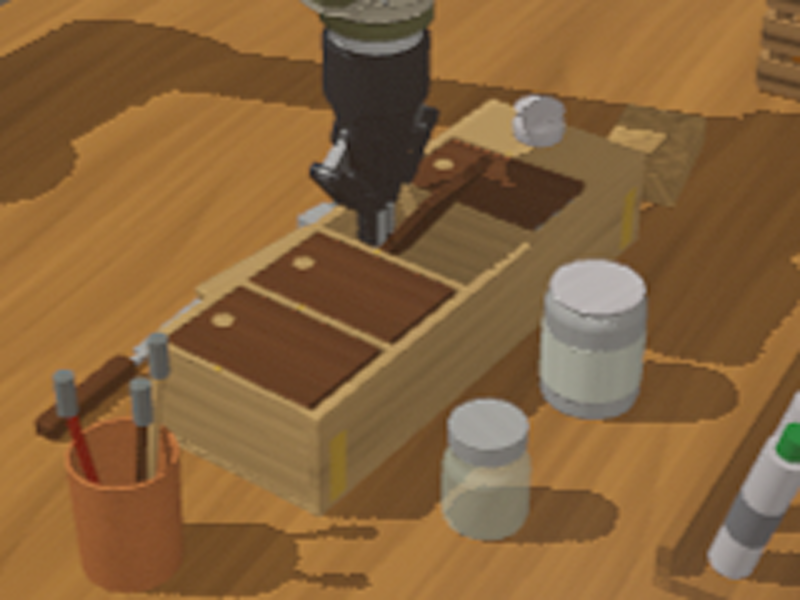

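Lid 2 rocks and stands steeply tilted (edge-on at about crop (430,205)); well empty, neighbours still flush. Lift out and move off beyond it.

Request:
jog_arm(
  plan="0 0 0 0.2 0 0 255; 0 0 0 0 0 -1.5 255; 0 0 0 0 0 -3 255; 0 0 0 0 0 -3 255; 0 0 0 0 0 -3 255; 0 0 0 0 0 -3 255; 0 0 0 -3 0 -1 255; 0 0 0 -3.5 0 0 255; 0 0 0 -3.5 0 0 255; 0 0 0 -2.5 0 0 255",
)

```text
time_s: 6.7
position: [0.6501, 0.053, 0.1954]
tool_rot: [[-0.993, 0.117, 0.001], [0.117, 0.993, -0.0], [-0.001, -0.0, -1.0]]
ft_force: [0.3, 0.2, 0.1]
grip_width: 0.0
gripper_force: 0.0
```

```bash
cat > tilt.py <<'E'
from h import *
np.set_printoptions(precision=4,suppress=True)
s=env.observe(); th=np.radians(-6.7); R=np.array([[np.cos(th),-np.sin(th)],[np.sin(th),np.cos(th)]]); o=np.array([.5651,.0209])
print("tcp chest",R.T@(s["position"][:2]-o),s["position"][2],s["time_s"],s["ft_force"])
for cam in("scene","top"):
    im=imaging.get_image(cam); f=240/np.tan(np.radians(im["fov_y"]/2)); d=im["depth"]
    v,u=np.mgrid[:480,:640]; c=np.stack([(u-im["cx"])/f*d,(v-im["cy"])/f*d,d,np.ones_like(d)],-1)@im["world_from_camera"].T
    p=c[...,:3]; q=(p[...,:2]-o)@R
    m=(d>0)&(abs(q[...,1]-.0425)<.03)&(q[...,0]>-.06)&(q[...,0]<.075)&(p[...,2]>.03)&(p[...,2]<.15)
    m&=(im["pixels"].max(-1)<140)&(im["pixels"][...,0]>1.4*im["pixels"][...,2])
    X=q[m][:,0]; Z=p[m][:,2]
    print(cam,m.sum())
    for z in np.arange(.03,.15,.01):
        k=(Z>=z)&(Z<z+.01)
        if k.sum()>3: print(round(z+.005,3),k.sum(),np.percentile(X[k],[10,50,90]))
E
python3 tilt.py
```

```text
tcp chest [0.0807 0.0418] 0.19539392577489556 6.7 [0.2507 0.1988 0.055 ]
scene 398
0.035 49 [0.0701 0.0717 0.0731]
0.045 48 [0.07   0.0715 0.0726]
0.055 55 [-0.0212  0.071   0.0727]
0.065 61 [-0.0142  0.0713  0.0727]
0.075 58 [-0.0085  0.071   0.0727]
0.085 19 [-0.0031  0.0021  0.0733]
0.095 11 [0.0037 0.0051 0.0088]
0.105 12 [0.0108 0.0139 0.0161]
0.115 12 [0.0188 0.0209 0.0236]
0.125 11 [0.0244 0.0281 0.0304]
0.135 62 [0.0264 0.0288 0.0319]
top 0
```

Request:
jog_arm(
  plan="0 0 0 0 0 2.7 255; 0 0 0 0 0 2.7 255; 0 0 0 0 0 2.6 255; 0 0 0 1.6 0 0 255; 0 0 0 1.6 0 0 255; 0 0 0 0.4 0 0 255; 0 0 0 0.3 0 0 255; 0 0 0 0.2 0 -0.15 255; 0 0 0 0.2 0 -0.15 255; 0 0 0 0 0 0 255",
)

```text
time_s: 7.63
position: [0.6057, 0.0584, 0.1189]
tool_rot: [[-0.993, 0.117, 0.001], [0.117, 0.993, -0.0], [-0.001, -0.0, -1.0]]
ft_force: [0.9, -0.2, -0.1]
grip_width: -0.0002
gripper_force: 0.0
```

Request:
jog_arm(
  plan="0 0 0 0.4 0 -0.2 255; 0 0 0 0.4 0 -0.2 255; 0 0 0 0.4 0 -0.15 255; 0 0 0 0.4 0 -0.15 255; 0 0 0 0 0 0 255",
)

```text
time_s: 8.05
position: [0.5888, 0.0605, 0.1257]
tool_rot: [[-0.993, 0.117, -0.0], [0.117, 0.993, -0.0], [0.0, -0.0, -1.0]]
ft_force: [0.1, 0.2, 0.0]
grip_width: 0.0002
gripper_force: 0.0
```

```bash
python3 tilt.py | grep -v "0.0[3-6]5 "
```

```text
tcp chest [0.0189 0.0421] 0.12573753477674865 8.05 [0.1047 0.157  0.0466]
scene 579
0.075 89 [-0.0086  0.0693  0.0731]
0.085 54 [-0.0066 -0.0045  0.0721]
0.095 36 [-0.0046 -0.003  -0.0018]
0.105 35 [-0.0022 -0.0008  0.0009]
0.115 26 [0.0001 0.0016 0.0027]
0.125 22 [0.0025 0.0036 0.0053]
0.135 22 [0.0048 0.0065 0.0297]
0.145 35 [0.0018 0.0057 0.0127]
top 518
0.075 52 [-0.0178 -0.0166 -0.0157]
0.085 55 [-0.0155 -0.0143 -0.0131]
0.095 53 [-0.013  -0.012  -0.0111]
0.105 53 [-0.0108 -0.0099 -0.0087]
0.115 63 [-0.0086 -0.0074 -0.0063]
0.125 58 [-0.0062 -0.0051 -0.0039]
0.135 27 [-0.0036 -0.0029 -0.002 ]
0.145 35 [-0.0014  0.001   0.0046]
```

Request:
jog_arm(
  plan="0 0 0 0.4 0 -0.1 255; 0 0 0 0.4 0 -0.05 255; 0 0 0 0.4 0 0 255; 0 0 0 0.2 0 0 255; 0 0 0 0 0 0 255; 0 0 0 0 0 0 255",
)

```text
time_s: 8.65
position: [0.5754, 0.062, 0.1268]
tool_rot: [[-0.993, 0.117, -0.001], [0.117, 0.993, 0.0], [0.001, 0.0, -1.0]]
ft_force: [0.4, 0.0, 0.7]
grip_width: -0.0003
gripper_force: 0.0
```

```bash
python3 tilt.py | grep -v "0.0[3-6]5 "
```

```text
tcp chest [0.0054 0.042 ] 0.1267503269977872 8.65 [0.3776 0.0088 0.6553]
scene 674
0.075 100 [-0.0088 -0.0057  0.0724]
0.085 71 [-0.0088 -0.0067  0.0717]
0.095 48 [-0.0084 -0.0068 -0.0056]
0.105 52 [-0.0083 -0.0065 -0.0048]
0.115 32 [-0.0071 -0.0063 -0.0047]
0.125 26 [-0.0075 -0.0058 -0.0043]
0.135 22 [-0.0066 -0.0053 -0.0035]
0.145 41 [-0.0116 -0.0069 -0.0044]
top 139
0.075 17 [-0.0165 -0.0163 -0.0161]
0.085 15 [-0.0162 -0.0161 -0.0159]
0.095 9 [-0.0159 -0.0158 -0.0157]
0.105 8 [-0.0157 -0.0155 -0.0154]
0.115 9 [-0.0154 -0.0151 -0.015 ]
0.125 4 [-0.0151 -0.015  -0.0147]
0.135 7 [-0.0147 -0.0144 -0.0143]
0.145 5 [-0.0143 -0.0142 -0.0135]
```

Request:
jog_arm(
  plan="0 0 0 0.1 0 0 255; 0 0 0 0.1 0 0 255; 0 0 0 0 0 0 255",
)

```text
time_s: 9.0
position: [0.5736, 0.0622, 0.1268]
tool_rot: [[-0.993, 0.117, 0.0], [0.117, 0.993, -0.0], [-0.0, -0.0, -1.0]]
ft_force: [-0.3, 0.3, -0.5]
grip_width: 0.0
gripper_force: 0.1
```

Request:
jog_arm(
  plan="0 0 0 0.1 0 0 255; 0 0 0 0 0 0 255",
)

```text
time_s: 9.17
position: [0.5726, 0.0623, 0.1269]
tool_rot: [[-0.993, 0.117, 0.0], [0.117, 0.993, -0.0], [-0.0, -0.0, -1.0]]
ft_force: [0.4, -0.3, 0.3]
grip_width: 0.0002
gripper_force: 0.2
```

Back off away from the lid (+chest x), then up and clear, and check.

Request:
jog_arm(
  plan="0 0 0 -0.5 0 0 255; 0 0 0 -1.5 0 0 255; 0 0 0 -2.5 0 0 255; 0 0 0 -1 0 -2 255; 0 0 0 0 0 -3.5 255; 0 0 0 0 0 -3.5 255; 0 0 0 0 0 -3.5 255; 0 0 0 0 3 -2 255; 0 0 0 0 3 0 255; 0 0 0 0 3 0 255",
)

```text
time_s: 10.0
position: [0.6384, 0.1461, 0.2737]
tool_rot: [[-0.993, 0.118, 0.003], [0.118, 0.993, 0.0], [-0.003, 0.001, -1.0]]
ft_force: [0.6, -0.4, 0.1]
grip_width: 0.0006
gripper_force: 0.0
```

Request:
jog_arm(
  plan="0 0 0 0 3 0 255; 0 0 0 0 3 0 255; 0 0 0 0 3 0 255; 0 0 0 0 3 0 255; 0 0 0 0 3 0 255; 0 0 0 0 0 0 255; 0 0 0 0 0 0 255",
)

```text
time_s: 10.58
position: [0.6552, 0.2957, 0.2709]
tool_rot: [[-0.993, 0.115, -0.001], [0.115, 0.993, -0.0], [0.001, -0.0, -1.0]]
ft_force: [-0.4, -0.4, -0.3]
grip_width: -0.0001
gripper_force: 0.0
```

```bash
python3 tilt.py | grep -v "0.0[3-6]5 "
python3 - <<'E'
from h import *
im=imaging.get_image("scene"); save(im,"s2"); save(imaging.get_image("top"),"t2")
E
```

```text
tcp chest [0.0575 0.2834] 0.2708923552502058 10.5833 [-0.4346 -0.3627 -0.2822]
scene 801
0.075 98 [-0.0087 -0.0055  0.0722]
0.085 63 [-0.0093 -0.007   0.0716]
0.095 48 [-0.0094 -0.0071 -0.006 ]
0.105 54 [-0.0087 -0.0077 -0.0062]
0.115 52 [-0.0093 -0.0077 -0.0061]
0.125 52 [-0.0094 -0.0078 -0.0063]
0.135 56 [-0.0094 -0.0075 -0.0059]
0.145 79 [-0.0136 -0.0087 -0.0064]
top 315
0.075 13 [-0.0163 -0.0162 -0.0161]
0.085 12 [-0.0164 -0.0163 -0.0162]
0.095 14 [-0.0164 -0.0163 -0.0162]
0.105 13 [-0.0165 -0.0164 -0.0163]
0.115 17 [-0.0165 -0.0164 -0.0163]
0.125 15 [-0.0167 -0.0166 -0.0163]
0.135 16 [-0.0166 -0.0165 -0.0164]
0.145 160 [-0.0164 -0.0128 -0.0094]
```

View pics/s2.png

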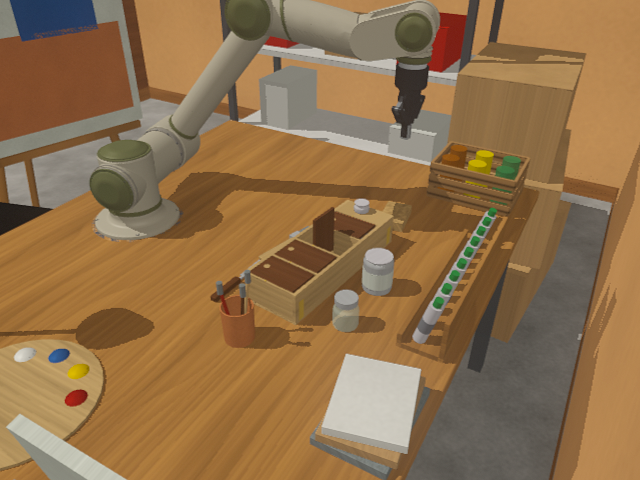

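View pics/t2.png

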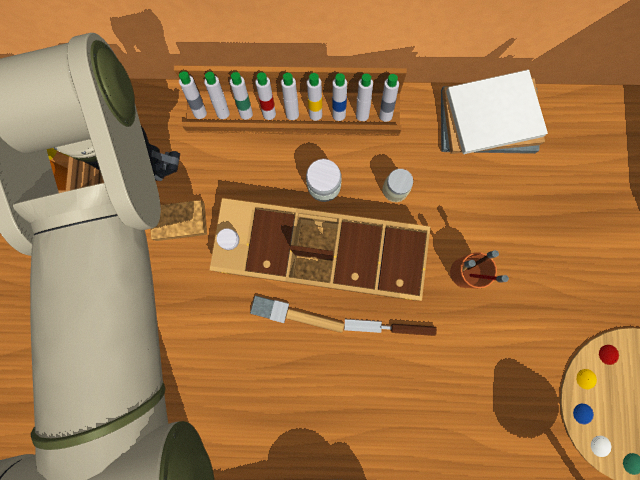

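The lid stands upright (tilt about 1.575 rad, scene (323,232), top (312,252)). Everything else is where it was and the arm is clear, so I hand the job in.

```bash
python3 -c "
from rig import job
print(job.close_job())"
```

```text
the job is handed in; nothing more can be done
None
```

Lid 2 was the one that rocked: it now stands upright at about 1.57 rad, the chest and the things around it show no movement in the pictures, the arm is clear, and the job was handed in at about 11 s (lids 3 and 4 were not pressed, since lid 2 was found second).

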